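# Calibrate the hand-held microscope and hold it over the ringed colony

## Robot

A 6-joint arm with a two-finger parallel gripper is mounted at the origin on a cart in front of the work surface, level with it; the furniture and walls round the work are solid. World frame = base frame: x ahead of the robot, y to its left, z up, the work surface at z = 0. Lengths are in m, angles in rad, forces in N, time in s.
With the tool pointing down it reaches from about 0.375 to 0.9 m from the base axis. Payload 3.1 kg.
Tool frame: the origin (TCP) lies between the finger pads; the fingertips stand 11 mm ahead of it and the grasp point (between the pads) lies 8 mm behind it; z points along the fingers, y is the direction in which the jaws open and shut (so a half turn about z gives the same grasp; the last joint's range is limited). The gripper opens to 85 mm and grips with 20 to 120 N. Pads are 22 mm wide; open, the fingers measure 114 mm over their backs; the gripper's body (76 mm by 85 mm) begins 54 mm behind the grasp point. The pads swing forward as they close: fully open they stand 13 mm farther back than shut.
Start: joints at [-1.391, 0.527, 1.433, -0, 1.181, -0.178], TCP at [0.219, -0.585, 0.22] pointing down, gripper open.
Joint ranges: [-3.08, 3.08], [-0.75, 2.2], [0.22, 2.44], [-1.43, 4.57], [0, 2.65], [-2.85, 2.85]. Speed limits (rad/s): [2.79, 2.79, 3.14, 3.14, 3.14, 3.14].

## Interface

Orientations are given as a unit quaternion [x, y, z, w].
In Python, from station import manip gives the robot as it stands.
- The arm moves only by the tool move_arm, never from a script. Its argument "deltas" is a list of rows, each a list of 5 numbers: the shift along the tool's x, y, z in units of 40 cm (1.0 is 40 cm), then the turn about the tool's z in units of 0.5 rad (1.0 is 0.5 rad), then the opening in per cent of the stroke, from 0 (shut) to 100 (fully open). In form: [[x, y, z, twist, grip], ...]. A call has exactly 8 rows; each row is the pose to reach, as a shift and turn from the pose commanded when the call began, along the tool's axes at that moment; what a row does not reach only later rows make up. A row lasts 1/12 s, in which the tool goes at most 41.7 mm and 7.16 degrees, less where a joint would pass 70% of its speed; a pose out of reach is approached as far as the arm can. A call with a number of a shift or a turn outside -1 to 1 is refused whole. A call with a gripper value outside its range is refused whole. The fingers move at their own pace and stop on an object; "force" is the grip in N (left out, the last holds). Time passes only in rows, so rows that repeat a pose let the fingers close, or fill a call up. It gives the time, the measured TCP pose, the force and the opening at its end, in the units of the state.
- manip.sense(): the state, without advancing time (a new reading comes with each control period).
- manip.snapshot(name): name is "scene" or "top" or "wrist"; returns (picture, depth): 420x560x3 uint8, red, green, blue; 420x560 float32, m along the optical axis (not along the pixel's ray), 0 where there is no reading.
- manip.get_calibration(name): a dict with "vfov" (degrees; the focal length in pixels is half the picture's height over the tangent of half this angle, whatever the lens; pixels are square), "cx", "cy" (the principal point, pixels), "pose" (4x4, takes a point from camera to world coordinates). Camera axes: x right, y down, z forward; pixel columns grow to the right and rows downward; lengths in m; the calibration is good to about 2 mm. A picture is of the moment at which its call begins: read the wrist's pose just before it. get_calibration takes no time and is no camera call; for the wrist camera it gives the pose at the moment of the call.
- manip.sign_off(): hands the job in, once; it reports no verdict.
The state is a dict: "t": time; "q": joint angles; "qd": joint speeds; "tau": joint torques, N m; "tcp_pos": TCP position; "tool_rot": TCP orientation; "force": force on the tool from outside, world axes, zero at the start; "ft_torque": the same for the moment, N m; "finger_gap": opening from 0.0 (shut) to 1.0 (fully open).
Only numpy, scipy, OpenCV 4.12 (cv2) and the standard library are available. Lean on these libraries where they do the work, as an engineer would, in place of code of your own. Each camera call takes 0.05 s, during which the arm holds its last target.

## Task

Take the hand-held microscope out of its charging cradle and calibrate it: press its sprung nose about half-way in (not fully home) on the cross of the calibration plate and keep it so for about a second. Then carry it over the white tube rack to the open agar plate. Finish while holding it there, upright and still, its nose centred over the colony ringed in blue and about a centimetre above the agar, without ever touching the open plate, and leave the dishes, the lid, the rack and the tube on it as they lie.

Things in the scene. Friction and masses are not known exactly. Their poses are not given: they have to be found in the camera images.
- scope_grip (a point): wireless hand-held microscope: an upright round barrel 140 mm long, about 0.16 kg, hanging in the cradle lens end down. This point: on its axis, in the middle of the smooth light-grey grip barrel (dia 34 mm, 58 mm long), 103 mm above the tip of the relaxed nose; its z axis runs up along the barrel. It can be gripped from any side
- nose_tip (a point): centre of the flat lower end of the microscope's nose, on the barrel's axis; it moves with the nose
- scope_nose (a joint): how far the nose sleeve is pushed up into the barrel, m: 0 relaxed (fully out), 0.012 fully home. A spring pushes it out with 0.7 N when relaxed plus 350 N/m (2.8 N half-way). The red line round the nose meets the barrel's edge when it is half-way in (0.006)
- scope: the same microscope; origin at the tip of the relaxed nose, z up along the barrel. Heights from there: clear sprung nose dia 26 mm (0 to 18 mm), grey lower barrel dia 30 (18 to 60), steel collar dia 40 (60 to 64), black ribbed ring dia 38 (64 to 74), light-grey grip barrel dia 34 (74 to 132), domed end with a teal button (to 140)
- cradle: light grey charging cradle, fixed: round foot dia 84 mm, 10 mm high, with an upright open cup, outer dia 48, bore 33 mm, rim 70 mm above the worktop. The microscope's collar rests on the rim; its lower 60 mm are in the cup and its nose hangs free 10 mm above the worktop. Lift it straight up by more than 60 mm. Origin at the centre of the underside
- cal_plate: calibration plate, fixed: flat dark-grey plate 80 x 60 x 12 mm with a white 44 mm square and a fine black cross scale in its middle. Origin at the centre of the underside
- cal_cross (a point): centre of the cross on the calibration plate's top face, 12 mm above the worktop
- dish: open culture plate without lid, loose: clear dish dia 88 mm, wall 14 mm high and 2 mm thick, filled with yellowish agar whose surface is 6 mm above the worktop; several cream colonies, one ringed in blue. Origin at the centre of the underside, z up
- colony (a point): the colony to inspect, in the middle of the blue ring (dia 17 mm, drawn in the agar plate), at the agar's surface, 18 mm from the dish's centre
- closed_dish: bystander: culture plate with its lid on, dia 93 mm, 15 mm high, loose; origin at the centre of the underside. It may lie on either side of the open one
- dish_lid: bystander: the open plate's clear lid, lying upside down, dia 92 mm, 8 mm high, loose; origin at the centre of the underside
- tube_rack: bystander and obstacle: empty white tube rack, loose, 104 mm (its x) by 246 mm (its y) and 62 mm high, lying across the way between the calibration plate and the agar plate; origin at the centre of the underside
- tube: bystander and obstacle: cotton-plugged culture tube, dia 20 mm, 193 mm long (its y), loose, lying on top of the rack, so that its upper side is 82 mm above the worktop; origin at the centre of its underside

How it is judged:
By the outcome, as a careful person would: the job done as asked, in the order asked, and still so for the second after the job is handed in, while the arm keeps its last pose, push and grip.
It also fails if it takes over 48 s, if anything falls off the work surface, if the arm or the gripper's body presses on something with over 40 N, if the wrist force passes 120 N, or if a joint passes its speed limit or range.

## Working session

There is one attempt and no reset: what is moved stays moved. The work goes in short steps, Python scripts to look and compute and a tool call to move; the robot and the scene stay as the last step left them, time stands still between calls to the robot, and variables do not carry over. Pictures are saved under pics/ and viewed, and the job is handed in when it is done.

Besides the shell and the picture viewer there is one more tool, called after "Call:" by a JSON object that holds its "api" and its "payload", one argument or row to a line. move_arm: Moves the arm, as the interface text tells. Its arguments: {"type":"object","properties":{"deltas":{"type":"array","items":{"type":"array","items":{"type":"number"}}},"force":{"type":"number"}},"required":["deltas"]}

```bash
ls; mkdir -p pics
python3 - <<'E'
from station import manip
import cv2,numpy as np
print(manip.sense())
for n in ["scene","top","wrist"]:
    c=manip.get_calibration(n);print(n,c)
    p,d=manip.snapshot(n)
    cv2.imwrite(f"pics/{n}0.png",p[:,:,::-1]);np.save(f"pics/{n}0.npy",d)
E
```

```text
pics
{'t': 0.0, 'q': array([-1.39045278e+00,  5.28483502e-01,  1.43390032e+00, -2.23918818e-05,
        1.18140315e+00, -1.78500611e-01]), 'qd': array([-5.09782215e-05, -8.89373789e-05,  1.36521646e-03, -7.61867698e-04,
       -1.16367535e-03,  2.10771290e-04]), 'tau': array([-6.64046675e-04, -4.42351663e+01, -1.78026170e+01, -1.87496339e-04,
        8.56473343e-03,  1.68179177e-07]), 'tcp_pos': array([ 0.21938089, -0.58443897,  0.21872363]), 'tool_rot': array([ 9.83945641e-01,  1.78465044e-01, -1.13641298e-05, -1.09715015e-03]), 'force': array([ 0.22339168, -0.31420536,  1.06271718]), 'ft_torque': array([-0.03888664, -0.00025495,  0.04611031]), 'finger_gap': 1.0000284429660122}
scene {'vfov': 47.1663973447037, 'cx': 280.6554768496913, 'cy': 197.08780069352173, 'pose': array([[-0.90939564, -0.30825319,  0.27924817,  0.14414795],
       [-0.4157521 ,  0.6539208 , -0.63209001,  0.70127991],
       [ 0.01223757, -0.69091791, -0.72282963,  0.98706091],
       [ 0.        ,  0.        ,  0.        ,  1.        ]])}
top {'vfov': 53.5355379692452, 'cx': 275.7679196882053, 'cy': 203.08884512286346, 'pose': array([[-0.00724145, -0.99840454,  0.05599937,  0.41909531],
       [-0.99992246,  0.00666238, -0.01052059, -0.08244012],
       [ 0.01013072, -0.05607121, -0.99837537,  1.42997816],
       [ 0.        ,  0.        ,  0.        ,  1.        ]])}
wrist {'vfov': 60.90682231244616, 'cx': 282.4215992669836, 'cy': 209.04950149196637, 'pose': array([[ 0.35172604, -0.90205404, -0.25017454,  0.28271067],
       [-0.93610081, -0.339507  , -0.09192532, -0.5603356 ],
       [-0.0020144 ,  0.26652112, -0.96382697,  0.37307558],
       [ 0.        ,  0.        ,  0.        ,  1.        ]])}
```

View pics/scene0.png

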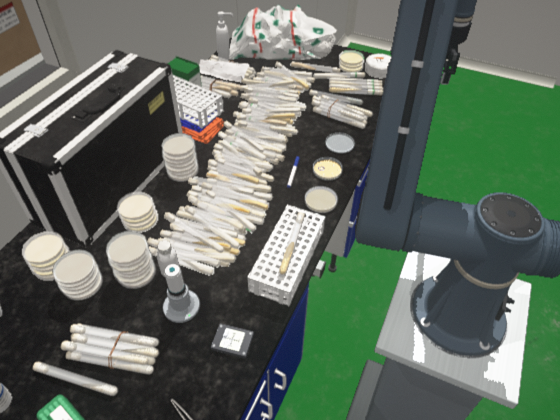

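View pics/top0.png

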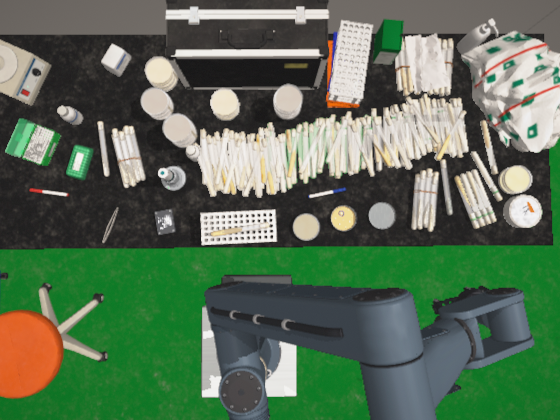

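View pics/wrist0.png

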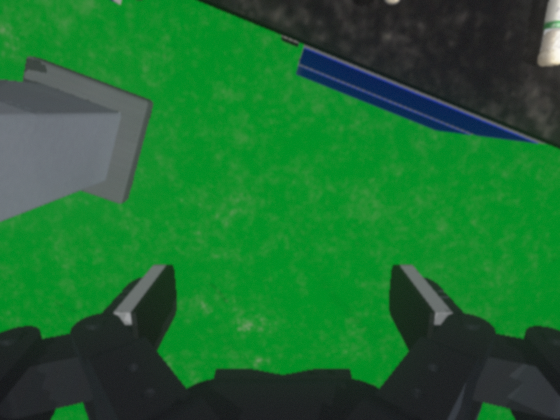

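The top view shows the scope near (172,178), the calibration plate at (165,222), the rack at (238,227) with the tube on it, and the open dish at about (343,218) between the closed dish (306,226) and the lid (382,215). I'll zoom in next.

```bash
cat > h.py <<'E'
import numpy as np,cv2
from station import manip
def K(c,H=420):
    f=H/2/np.tan(np.radians(c['vfov']/2)); return f,c['cx'],c['cy']
def ray(c,u,v):
    f,cx,cy=K(c); P=c['pose']; d=P[:3,:3]@np.array([(u-cx)/f,(v-cy)/f,1.]); return P[:3,3],d
def onz(c,u,v,z):
    o,d=ray(c,u,v); return o+d*(z-o[2])/d[2]
def proj(c,p):
    f,cx,cy=K(c); P=c['pose']; q=P[:3,:3].T@(np.array(p)-P[:3,3]); return np.array([cx+f*q[0]/q[2],cy+f*q[1]/q[2]])
E
python3 - <<'E'
from h import *
a=cv2.imread('pics/top0.png');b=cv2.imread('pics/scene0.png')
x=cv2.resize(a[150:260,140:400],None,fx=3,fy=3,interpolation=cv2.INTER_CUBIC);cv2.imwrite('pics/t1.png',x)
x=cv2.resize(b[120:370,140:370],None,fx=2.4,fy=2.4,interpolation=cv2.INTER_CUBIC);cv2.imwrite('pics/s1.png',x)
ct=manip.get_calibration('top');cs=manip.get_calibration('scene')
for n,u,v,z in [('plate',165,222,.012),('scope top',166,173,.15),('dish',343,218,.006),('closed',306,226,.015),('lid',382,215,.008),('rack',238,227,.062)]:
    print(n,onz(ct,u,v,z).round(3))
E
```

```text
plate [0.437 0.279 0.012]
scope top [0.586 0.242 0.15 ]
dish [ 0.446 -0.327  0.006]
closed [ 0.42  -0.199  0.015]
lid [ 0.456 -0.461  0.008]
rack [0.418 0.028 0.062]
```

View pics/t1.png

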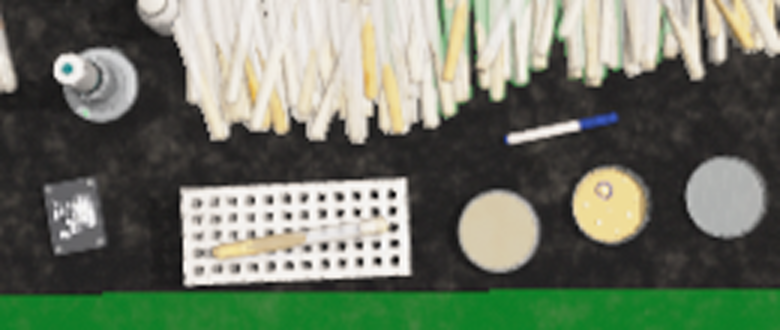

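View pics/s1.png

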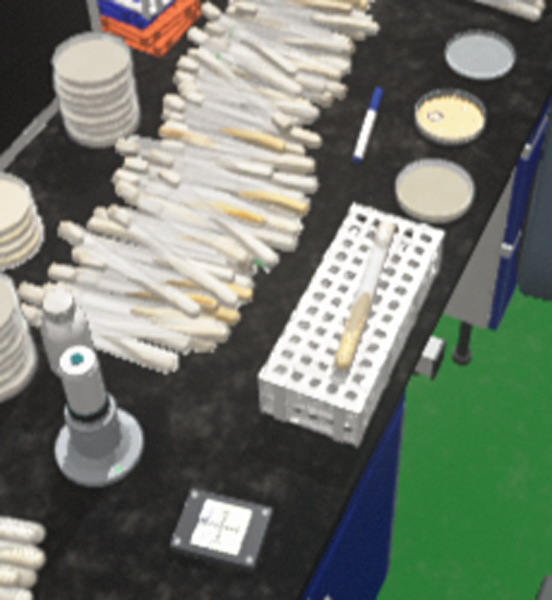

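Run:
```python
from h import *
ims={n:cv2.imread(f'pics/{n}0.png') for n in('top','scene')}
cal={n:manip.get_calibration(n) for n in ims}
def cen(n,lo,hi,box):
    u0,v0,u1,v1=box; h=cv2.cvtColor(ims[n][v0:v1,u0:u1],cv2.COLOR_BGR2HSV); m=cv2.inRange(h,lo,hi); v,u=np.nonzero(m); return u.mean()+u0,v.mean()+v0,len(u)
teal=((75,90,40),(105,255,255))
for n,b in [('top',(152,163,172,183)),('scene',(160,260,185,280))]:
    u,v,k=cen(n,*teal,b); print('teal',n,u,v,k,onz(cal[n],u,v,.149).round(4))
for n,b in [('top',(329,203,360,235)),('scene',(305,150,345,185))]:
    u,v,k=cen(n,(15,60,100),(35,255,255),b); print('agar',n,u,v,k,onz(cal[n],u,v,.006).round(4))
for n,b in [('top',(153,208,178,236)),('scene',(210,325,255,355))]:
    u,v,k=cen(n,(0,0,170),(180,60,255),b); print('white sq',n,u,v,k,onz(cal[n],u,v,.012).round(4))
# bottle cap: top 
print('bottle',[onz(cal['top'],190,153,z).round(3) for z in(.05,.1,.15)],[onz(cal['scene'],140+60/2.4,120+300/2.4,z).round(3) for z in(.05,.1,.15)])
print('colony',onz(cal['top'],140+603/3,150+189/3,.006).round(4), onz(cal['scene'],140+437/2.4,120+115/2.4,.006).round(4))
x=cv2.resize(ims['scene'][150:190,300:350],None,fx=12,fy=12,interpolation=cv2.INTER_CUBIC);cv2.imwrite('pics/s2.png',x)
```

```text
teal top 162.0 172.28571428571428 7 [0.5885 0.2545 0.149 ]
teal scene 171.5 269.0 12 [0.5885 0.2564 0.149 ]
agar top 342.9251700680272 218.08163265306123 441 [ 0.446  -0.3271  0.006 ]
agar scene 326.57339449541286 166.03669724770643 218 [ 0.4518 -0.3333  0.006 ]
white sq top 165.51063829787233 221.40425531914894 94 [0.4389 0.2773 0.012 ]
white sq scene 231.98130841121497 339.0 428 [0.4387 0.284  0.012 ]
bottle [array([0.666, 0.188, 0.05 ]), array([0.657, 0.178, 0.1  ]), array([0.648, 0.168, 0.15 ])] [array([0.695, 0.151, 0.05 ]), array([0.666, 0.18 , 0.1  ]), array([0.636, 0.209, 0.15 ])]
colony [ 0.4635 -0.3207  0.006 ] [ 0.4611 -0.3197  0.006 ]
```

View pics/s2.png

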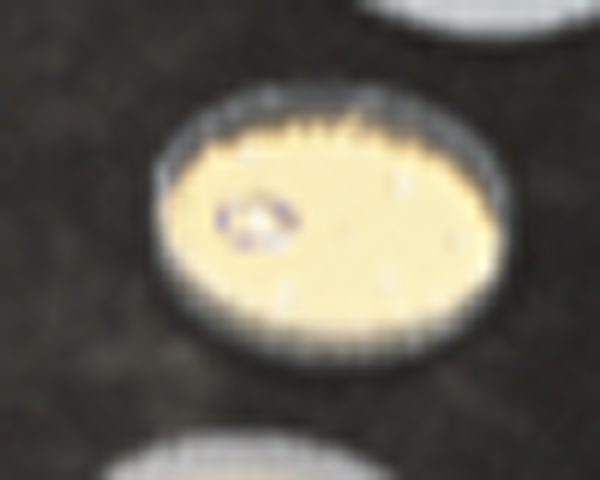

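The scope axis is at about (0.5885, 0.2555), and both views agree within 2 mm. The ringed colony is near (0.462, -0.320). I'll pass over the dish first for a close wrist view.

Call:
{"api": "move_arm", "payload": {
  "deltas": [
    [0.09,-0.045,0,0,100],
    [0.19,-0.1,0,0,100],
    [0.28,-0.145,0,0,100],
    [0.38,-0.195,0,0,100],
    [0.47,-0.245,0,0,100],
    [0.56,-0.29,0,0,100],
    [0.66,-0.34,0,0,100],
    [0.74,-0.38,0,0,100]
  ]
}}

```text
t: 0.82
tcp_pos: [0.4435, -0.3377, 0.2196]
tool_rot: [0.984, 0.178, -0.0, -0.0]
force: [-0.5, -0.6, -0.7]
finger_gap: 0.998
```

```bash
cat >> h.py <<'E'
from scipy.spatial.transform import Rotation as R
def wr(name):
    c=manip.get_calibration('wrist');p,d=manip.snapshot('wrist');im=np.ascontiguousarray(p[:,:,::-1]);cv2.imwrite(f'pics/{name}.png',im)
    import pickle;pickle.dump(c,open(f'pics/{name}.pkl','wb'));return c,im
def st():
    s=manip.sense();print('t',round(s['t'],3),'tcp',s['tcp_pos'].round(4),'yaw',np.degrees(np.arctan2(*R.from_quat(s['tool_rot']).as_matrix()[1::-1,0])).round(2),'F',s['force'].round(2),'M',s['ft_torque'].round(3),'gap',round(s['finger_gap'],3),'z',R.from_quat(s['tool_rot']).as_matrix()[:,2].round(4));return s
def rel(target,yawdeg=None):
    s=st();M=R.from_quat(s['tool_rot']).as_matrix();d=M.T@(np.array(target)-s['tcp_pos']);print('units',(d/.4).round(4),'norm',np.linalg.norm(d).round(4))
E
python3 - <<'E'
from h import *
s=st();print(s['q'].round(3));wr('w1')
E
```

```text
t 0.817 tcp [ 0.4435 -0.3377  0.2196] yaw 20.54 F [-0.53 -0.59 -0.75] M [-0.029 -0.025 -0.035] gap 0.998 z [-3.e-04  3.e-04 -1.e+00]
[-0.851  0.437  1.604  0.     1.101  0.361]
```

View pics/w1.png

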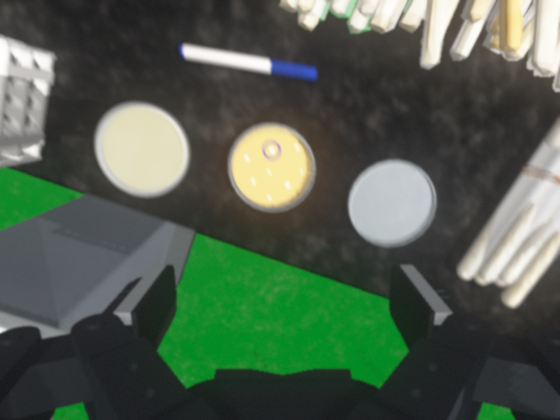

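The wrist view shows the open dish centred near (272,168), its ringed colony near (272,150), the closed dish at (142,148) and the lid at (392,202).

Run:
```python
from h import *
import pickle
im=cv2.imread('pics/w1.png');c=pickle.load(open('pics/w1.pkl','rb'))
x=cv2.resize(im[110:225,215:330],None,fx=5,fy=5,interpolation=cv2.INTER_CUBIC);cv2.imwrite('pics/w1c.png',x)
h=cv2.cvtColor(im,cv2.COLOR_BGR2HSV);b=(h[...,0]>12)&(h[...,0]<40)&(h[...,1]>70)&(h[...,2]>100)
m=b.astype(np.uint8)*255;m[:,:225]=0;m[:,320:]=0;m[:110]=0;m[215:]=0
m=cv2.morphologyEx(m,cv2.MORPH_OPEN,np.ones((3,3)))
cs=max(cv2.findContours(m,0,2)[0],key=cv2.contourArea);e=cv2.fitEllipse(cv2.convexHull(cs));print(e,onz(c,*e[0],.006))
r=[onz(c,e[0][0]+s*e[1][0]/2,e[0][1],.006) for s in(-1,1)];print('dia',np.linalg.norm(r[0]-r[1]))
# ring: non-agar pixels inside around colony
sub=im[138:163,259:286].astype(int);d=sub[...,2]-sub[...,0];print((d).astype(int)[::2,::2])
```

```text
((271.14935302734375, 166.73553466796875), (78.4159164428711, 79.53467559814453), 137.92413330078125) [ 0.44986217 -0.3220612   0.006     ]
dia 0.08112754356685686
[[ 87  87  87  86  81  78  75  78  84  85  85  85  86  86]
 [ 87  86  85  75  66  62  57  53  66  82  85  85  86  85]
 [ 86  87  73  61  62  60  59  48  37  55  83  86  85  85]
 [ 87  83  58  58  61  59  57  61  49   9  57  83  86  86]
 [ 87  75  48  55  59  47  38  66  79  43  -4  77  85  84]
 [ 87  73  34  55  69  35  17  33  80  75 -10  61  85  86]
 [ 88  76  12  53  80  42  14  18  63  75  23  48  83  85]
 [ 86  82  11  38  84  69  26  21  51  63  42  52  84  85]
 [ 86  87  54  -5  68  78  58  44  54  59  52  60  85  85]
 [ 87  86  82  31  31  56  61  60  61  61  58  72  84  86]
 [ 87  87  86  77  45  46  56  59  62  62  70  83  85  84]
 [ 86  86  87  86  79  66  62  64  68  75  82  85  84  85]
 [ 87  86  85  87  86  84  81  82  82  84  86  85  85  84]]
```

View pics/w1c.png

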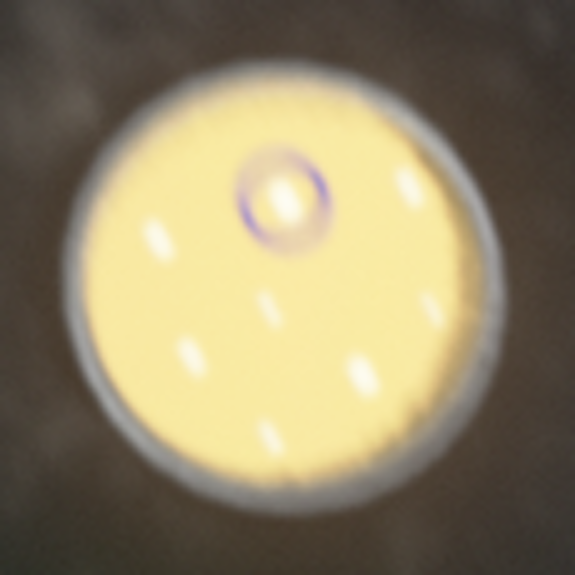

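The ring is clear in the crop but slightly motion-blurred, so I'll retake it now that the arm is still.

```bash
cat >> h.py <<'E'
def dish(name,c,im,box):
    u0,v0,u1,v1=box
    h=cv2.cvtColor(im,cv2.COLOR_BGR2HSV);b=(h[...,0]>12)&(h[...,0]<40)&(h[...,1]>70)&(h[...,2]>100)
    m=np.zeros(b.shape,np.uint8);m[v0:v1,u0:u1]=b[v0:v1,u0:u1]*255
    m=cv2.morphologyEx(m,cv2.MORPH_OPEN,np.ones((3,3)))
    cs=max(cv2.findContours(m,0,2)[0],key=cv2.contourArea);e=cv2.fitEllipse(cv2.convexHull(cs));print('agar',np.round(e[0],1),np.round(e[1],1),onz(c,*e[0],.006).round(4))
    f=im.astype(int);d=f[...,2]-f[...,0]
    k=np.zeros_like(m);cv2.ellipse(k,(tuple(e[0]),(e[1][0]*.85,e[1][1]*.85),e[2]),255,-1)
    q=((k>0)&(d<70)).astype(np.uint8)*255
    cc=sorted(cv2.findContours(q,0,2)[0],key=cv2.contourArea)[-1];e2=cv2.fitEllipse(cc);print('ring',np.round(e2[0],2),np.round(e2[1],1),onz(c,*e2[0],.006).round(4))
E
python3 - <<'E'
from h import *
st();c,im=wr('w2');dish('',c,im,(225,100,325,215))
x=cv2.resize(im[110:225,215:330],None,fx=5,fy=5,interpolation=cv2.INTER_CUBIC);cv2.imwrite('pics/w2c.png',x)
st()
E
```

```text
t 0.867 tcp [ 0.4481 -0.3311  0.2196] yaw 20.83 F [2.4  2.78 1.09] M [ 0.042 -0.103  0.001] gap 0.998 z [ 0.0034  0.0055 -1.    ]
agar [277.8 176.7] [77.7 78.6] [ 0.4479 -0.3245  0.006 ]
ring [278.16 160.07] [19.  19.7] [ 0.4642 -0.3187  0.006 ]
t 0.917 tcp [ 0.4458 -0.3342  0.2195] yaw 20.97 F [-0.97 -1.05  0.66] M [ 0.005  0.034 -0.038] gap 0.995 z [ 6.0e-04  2.7e-03 -1.0e+00]
```

View pics/w2c.png

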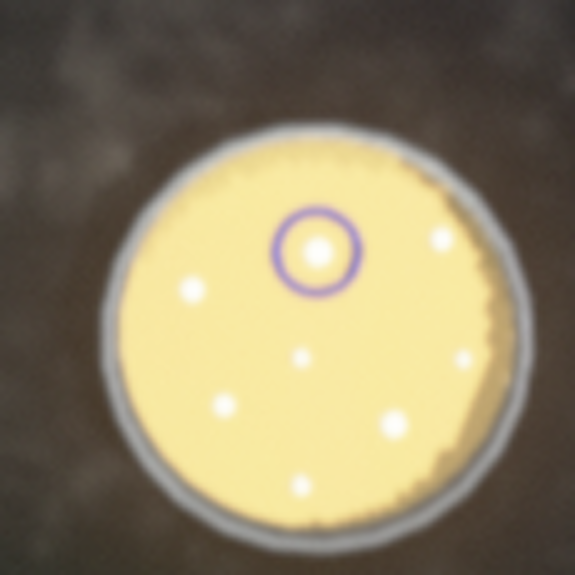

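Call:
{"api": "move_arm", "payload": {
  "deltas": [
    [0.02,-0.05,0,0.05,100],
    [0.05,-0.13,0,0.15,100],
    [0.08,-0.21,0,0.25,100],
    [0.11,-0.295,0,0.35,100],
    [0.145,-0.38,0,0.45,100],
    [0.18,-0.465,0,0.55,100],
    [0.215,-0.555,0,0.65,100],
    [0.25,-0.645,0,0.75,100]
  ]
}}

```text
t: 1.58
tcp_pos: [0.4453, -0.062, 0.2197]
tool_rot: [1.0, -0.01, 0.0, 0.0]
force: [0.6, -0.6, 0.3]
finger_gap: 1.003
```

Run:
```python
from h import *
rel([.45,.22,.22])
```

```text
t 1.583 tcp [ 0.4453 -0.062   0.2197] yaw -1.15 F [ 0.62 -0.56  0.26] M [-0.014 -0.038  0.006] gap 1.003 z [ 0.e+00 -3.e-04 -1.e+00]
units [-0.0024 -0.7052 -0.001 ] norm 0.2821
```

Call:
{"api": "move_arm", "payload": {
  "deltas": [
    [0,-0.09,0,0.1,100],
    [0,-0.19,0,0.2,100],
    [0,-0.29,0,0.3,100],
    [0,-0.39,0,0.4,100],
    [0,-0.49,0,0.5,100],
    [0,-0.58,0,0.6,100],
    [0,-0.65,0,0.65,100],
    [0,-0.68,0,0.65,100]
  ]
}}

```text
t: 2.25
tcp_pos: [0.4501, 0.2117, 0.2197]
tool_rot: [0.986, -0.169, 0.0, -0.0]
force: [0.6, -0.5, -0.5]
finger_gap: 0.999
```

Run:
```python
from h import *
st();c,im=wr('w3');st();rel([.5885,.2555,.23])
```

```text
t 2.25 tcp [0.4501 0.2117 0.2197] yaw -19.42 F [ 0.61 -0.53 -0.53] M [-0.041 -0.033  0.038] gap 0.999 z [ 6.e-04  8.e-04 -1.e+00]
t 2.3 tcp [0.4503 0.212  0.2197] yaw -19.35 F [0.07 0.6  0.7 ] M [ 0.071 -0.028 -0.013] gap 0.999 z [ 8.0e-04  1.3e-03 -1.0e+00]
t 2.3 tcp [0.4503 0.212  0.2197] yaw -19.35 F [0.07 0.6  0.7 ] M [ 0.071 -0.028 -0.013] gap 0.999 z [ 8.0e-04  1.3e-03 -1.0e+00]
units [ 0.29   -0.217  -0.0254] norm 0.1452
```

View pics/w3.png

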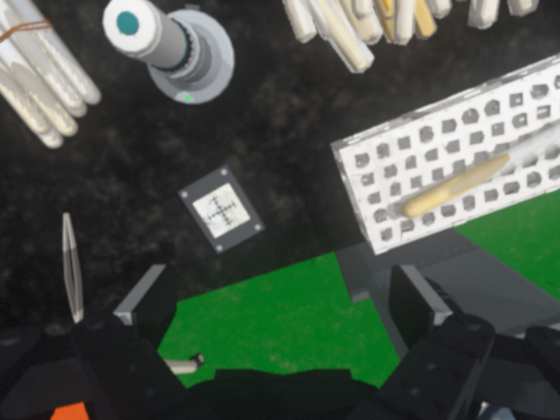

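The teal button is near (128,22), the plate's cross near (222,209), and the rack with its tube is on the right.

```bash
cat >> h.py <<'E'
def plate(c,im,box):
    u0,v0,u1,v1=box; h=cv2.cvtColor(im,cv2.COLOR_BGR2HSV)
    m=np.zeros(h.shape[:2],np.uint8);m[v0:v1,u0:u1]=cv2.inRange(h,(0,0,150),(180,70,255))[v0:v1,u0:u1]
    m=cv2.morphologyEx(m,cv2.MORPH_CLOSE,np.ones((7,7)))
    cs=max(cv2.findContours(m,0,2)[0],key=cv2.contourArea);e=cv2.minAreaRect(cs);M=cv2.moments(cs);u=(M['m10']/M['m00'],M['m01']/M['m00']);print('square',np.round(e[0],1),np.round(u,1),np.round(e[1],1),onz(c,*u,.012).round(4),onz(c,*e[0],.012).round(4))
def teal(c,im,box,z):
    u0,v0,u1,v1=box; h=cv2.cvtColor(im,cv2.COLOR_BGR2HSV)
    m=np.zeros(h.shape[:2],np.uint8);m[v0:v1,u0:u1]=cv2.inRange(h,(75,90,40),(105,255,255))[v0:v1,u0:u1]
    cs=max(cv2.findContours(m,0,2)[0],key=cv2.contourArea);e=cv2.minEnclosingCircle(cs);print('teal',np.round(e,1) if 0 else e,onz(c,*e[0],z).round(4))
E
python3 - <<'E'
from h import *
import pickle
im=cv2.imread('pics/w3.png');c=pickle.load(open('pics/w3.pkl','rb'))
plate(c,im,(180,165,270,255));teal(c,im,(100,0,160,50),.15)
x=cv2.resize(im[165:255,175:275],None,fx=6,fy=6,interpolation=cv2.INTER_CUBIC);cv2.imwrite('pics/w3c.png',x)
E
```

```text
square [220.9 210.5] [221.2 210.1] [43.6 42.5] [0.4398 0.2847 0.012 ] [0.4395 0.2851 0.012 ]
teal ((127.23170471191406, 22.59756088256836), 11.44332504272461) [0.5885 0.2574 0.15  ]
```

View pics/w3c.png

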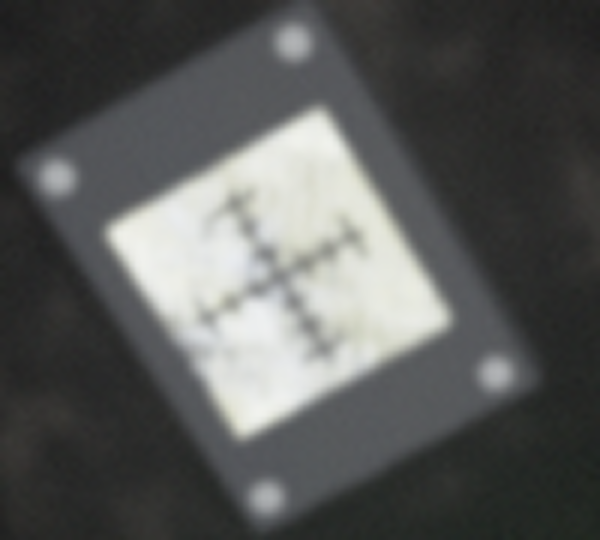

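Call:
{"api": "move_arm", "payload": {
  "deltas": [
    [0.03,-0.02,0,0,100],
    [0.08,-0.06,0,0,100],
    [0.13,-0.1,0,0,100],
    [0.18,-0.135,-0.01,0,100],
    [0.22,-0.165,-0.02,0,100],
    [0.25,-0.19,-0.025,0,100],
    [0.27,-0.2,-0.025,0,100],
    [0.28,-0.21,-0.025,0,100]
  ]
}}

```text
t: 2.97
tcp_pos: [0.5851, 0.2489, 0.2293]
tool_rot: [0.985, -0.171, -0.0, 0.001]
force: [-0.2, -0.5, 0.2]
finger_gap: 1.002
```

Run:
```python
from h import *
st();wr('w4');st();c,im=wr('w5');teal(c,im,(0,0,560,420),.15);st()
```

```text
t 2.967 tcp [0.5851 0.2489 0.2293] yaw -19.63 F [-0.17 -0.49  0.23] M [-0.017 -0.016  0.018] gap 1.002 z [-3.e-04 -1.e-03 -1.e+00]
t 3.017 tcp [0.5852 0.2495 0.2292] yaw -19.63 F [ 1.78 -0.09  0.28] M [ 0.026 -0.001  0.062] gap 1.0 z [ 1.e-04 -3.e-04 -1.e+00]
teal ((271.4473571777344, 211.86842346191406), 8.0791015625) [0.5887 0.257  0.15  ]
t 3.067 tcp [0.584  0.2496 0.2291] yaw -19.61 F [ 0.65 -0.3  -0.17] M [ 0.023 -0.005  0.004] gap 0.998 z [-1.2e-03 -6.0e-04 -1.0e+00]
```

View pics/w5.png

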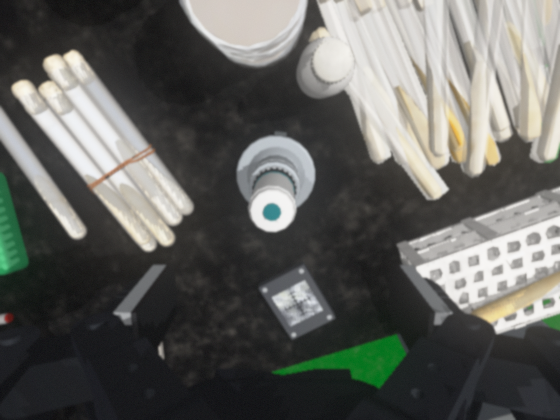

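The scope's top sits at (272,212), centred between the fingers. The bottle is at (330,60), well off the jaw axis, so I'll centre and descend.

Call:
{"api": "move_arm", "payload": {
  "deltas": [
    [0.004,-0.02,0.02,0,100],
    [0.004,-0.02,0.06,0,100],
    [0.004,-0.02,0.11,0,100],
    [0.004,-0.02,0.16,0,100],
    [0.004,-0.02,0.21,0,100],
    [0.004,-0.02,0.26,0,100],
    [0.004,-0.02,0.295,0,100],
    [0.004,-0.02,0.31,0,100]
  ]
}}

```text
t: 3.73
tcp_pos: [0.5851, 0.2574, 0.1027]
tool_rot: [0.986, -0.17, -0.003, 0.001]
force: [-0.5, -0.1, -0.7]
finger_gap: 0.999
```

Run:
```python
from h import *
st();rel([.5887,.257,.105]);c,im=wr('w6')
import pickle
c3=pickle.load(open('pics/w3.pkl','rb'));print('cross',onz(c3,221.2,211.7,.012))
```

```text
t 3.733 tcp [0.5851 0.2574 0.1027] yaw -19.52 F [-0.46 -0.07 -0.67] M [-0.025 -0.036  0.01 ] gap 0.999 z [-0.0059 -0.0014 -1.    ]
t 3.733 tcp [0.5851 0.2574 0.1027] yaw -19.52 F [-0.46 -0.07 -0.67] M [-0.025 -0.036  0.01 ] gap 0.999 z [-0.0059 -0.0014 -1.    ]
units [ 0.0088 -0.002  -0.0058] norm 0.0043
cross [0.43810983 0.28527672 0.012     ]
```

View pics/w6.png

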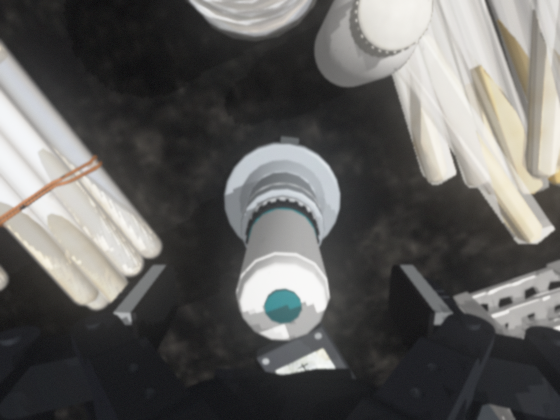

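Call:
{"api": "move_arm", "payload": {
  "deltas": [
    [0.004,0,0,0,100],
    [0.006,0,-0.004,0,100],
    [0.006,0,-0.004,0,100],
    [0.006,0,-0.004,0,100],
    [0.006,0,-0.004,0,100],
    [0.006,0,-0.004,0,100],
    [0.006,0,-0.004,0,100],
    [0.006,0,-0.004,0,100]
  ]
}}

```text
t: 4.45
tcp_pos: [0.5903, 0.257, 0.1075]
tool_rot: [0.985, -0.17, 0.0, -0.0]
force: [0.7, -1.1, -0.2]
finger_gap: 0.997
```

Run:
```python
from h import *
rel([.5887,.257,.105]);c,im=wr('w7');teal(c,im,(0,0,560,420),.15)
```

```text
t 4.45 tcp [0.5903 0.257  0.1075] yaw -19.55 F [ 0.73 -1.1  -0.24] M [0.003 0.03  0.04 ] gap 0.997 z [ 3.e-04  1.e-04 -1.e+00]
units [-0.0037  0.0013  0.0063] norm 0.003
teal ((285.5858459472656, 311.2020263671875), 16.04204559326172) [0.5892 0.2569 0.15  ]
```

Call:
{"api": "move_arm", "payload": {
  "deltas": [
    [-0.003,0,0.004,0,100],
    [-0.003,0.001,0.005,0,60],
    [-0.003,0.001,0.005,0,40],
    [-0.003,0.001,0.005,0,30],
    [-0.003,0.001,0.005,0,20],
    [-0.003,0.001,0.005,0,10],
    [-0.003,0.001,0.005,0,0],
    [-0.003,0.001,0.005,0,0]
  ],
  "force": 60
}}

```text
t: 5.17
tcp_pos: [0.5891, 0.2569, 0.1055]
tool_rot: [0.985, -0.17, 0.0, 0.0]
force: [-0.2, -0.7, 2.4]
finger_gap: 0.378
```

Run:
```python
from h import *
rel([.5887,.257,.105]);c,im=wr('w8');teal(c,im,(0,0,560,420),.15)
```

```text
t 5.167 tcp [0.5891 0.2569 0.1055] yaw -19.55 F [-0.18 -0.69  2.39] M [-0.086 -0.005 -0.007] gap 0.378 z [ 2.e-04 -1.e-04 -1.e+00]
units [-0.001   0.      0.0013] norm 0.0007
teal ((282.125, 311.5), 16.500572204589844) [0.5894 0.2576 0.15  ]
```

View pics/w8.png

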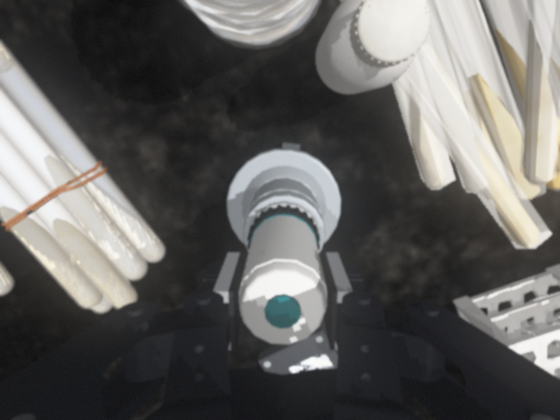

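The gripper is closed on the barrel: gap 0.378 is about 32 mm, and the top is centred between the pads at (282,311). Next I'll lift straight up.

Call:
{"api": "move_arm", "payload": {
  "deltas": [
    [0,0,-0.005,0,0],
    [0,0,-0.02,0,0],
    [0,0,-0.05,0,0],
    [0,0,-0.09,0,0],
    [0,0,-0.13,0,0],
    [0,0,-0.17,0,0],
    [0,0,-0.2,0,0],
    [0,0,-0.215,0,0]
  ]
}}

```text
t: 5.88
tcp_pos: [0.59, 0.2574, 0.1941]
tool_rot: [0.985, -0.17, 0.002, -0.001]
force: [0.4, 0.4, -1.5]
finger_gap: 0.378
```

Run:
```python
from h import *
rel([.4385,.285,.19]);c,im=wr('w9');teal(c,im,(0,0,560,420),.235)
```

```text
t 5.883 tcp [0.59   0.2574 0.1941] yaw -19.54 F [ 0.37  0.35 -1.46] M [ 0.024 -0.031 -0.014] gap 0.378 z [ 0.0039  0.0011 -1.    ]
units [-0.3801  0.0617  0.0088] norm 0.1541
teal ((282.5, 311.0), 16.77060890197754) [0.5883 0.2586 0.235 ]
```

View pics/w9.png

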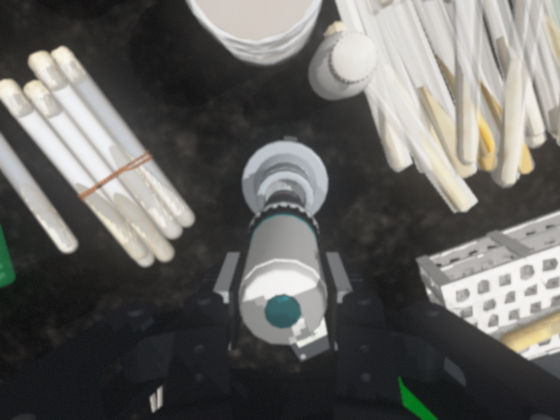

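The scope came up with the gripper without slipping (button still at (282,311)). Next I'll go over the calibration plate.

Call:
{"api": "move_arm", "payload": {
  "deltas": [
    [-0.02,0.003,0,0,0],
    [-0.07,0.011,0,0,0],
    [-0.13,0.021,0,0,0],
    [-0.19,0.031,0,0,0],
    [-0.25,0.041,0,0,0],
    [-0.31,0.051,0,0,0],
    [-0.355,0.058,0,0,0],
    [-0.377,0.062,0,0,0]
  ]
}}

```text
t: 6.6
tcp_pos: [0.4338, 0.2838, 0.1901]
tool_rot: [0.986, -0.169, -0.003, 0.001]
force: [-0.0, -0.1, -2.8]
finger_gap: 0.376
```

Call:
{"api": "move_arm", "payload": {
  "deltas": [
    [0,0,0.02,0,0],
    [0,0,0.04,0,0],
    [0,0,0.07,0,0],
    [0,0,0.1,0,0],
    [0,0,0.12,0,0],
    [0,0,0.13,0,0],
    [0,0,0.13,0,0],
    [0,0,0.13,0,0]
  ]
}}

```text
t: 7.27
tcp_pos: [0.4391, 0.284, 0.1389]
tool_rot: [0.985, -0.17, -0.0, 0.0]
force: [0.4, 0.7, -2.0]
finger_gap: 0.378
```

Run:
```python
from h import *
rel([.4385,.285,.19]);c,im=wr('w10');p,d=manip.snapshot('scene');st()
b=p[:,:,::-1];cv2.imwrite('pics/s3.png',cv2.resize(b[200:370,150:350],None,fx=4,fy=4,interpolation=cv2.INTER_CUBIC)[:600,:800])
```

```text
t 7.267 tcp [0.4391 0.284  0.1389] yaw -19.58 F [ 0.41  0.68 -1.99] M [ 0.07  -0.023 -0.02 ] gap 0.378 z [-2.e-04 -1.e-04 -1.e+00]
units [-0.0023 -0.0019 -0.1277] norm 0.0511
t 7.367 tcp [0.4392 0.2842 0.1396] yaw -19.56 F [-0.23 -0.63 -2.12] M [-0.056  0.026 -0.016] gap 0.378 z [ 1.1e-03  4.0e-04 -1.0e+00]
```

View pics/w10.png

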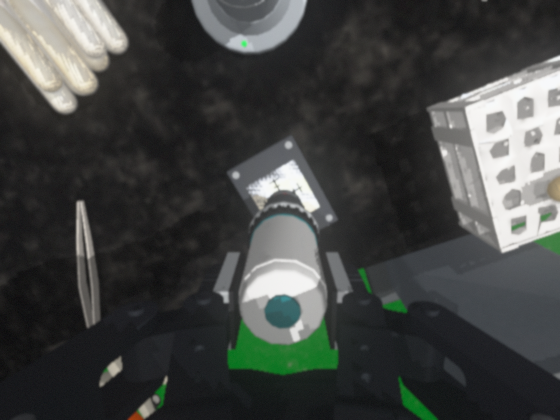

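View pics/s3.png

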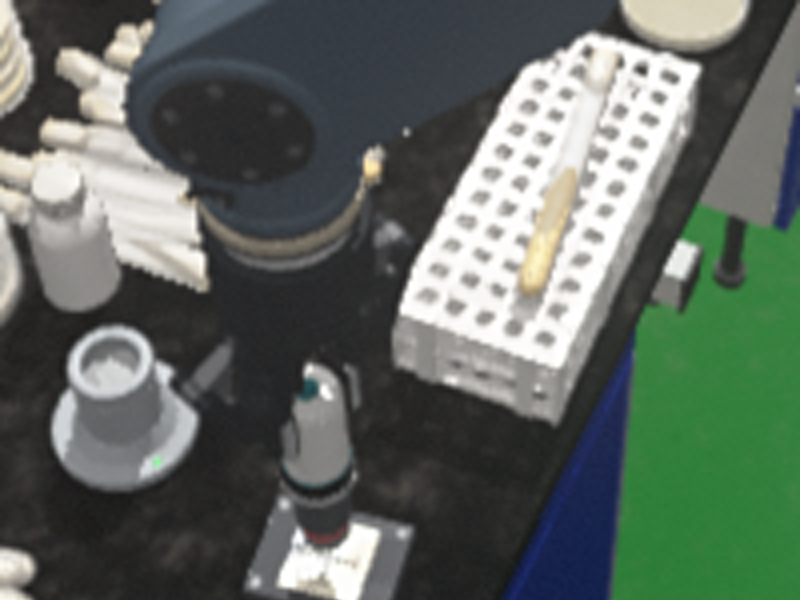

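The clear view over the plate shows three corner rivets: left (235,175), top (290,146) and right (330,218). The midpoint of the left-right diagonal gives the centre independently of the cross itself.

Run:
```python
from h import *
import pickle
c=pickle.load(open('pics/w10.pkl','rb'));im=cv2.imread('pics/w10.png')
x=cv2.resize(im[125:240,215:350],None,fx=5,fy=5,interpolation=cv2.INTER_CUBIC);cv2.imwrite('pics/w10c.png',x)
def spot(im,u,v,r=6):
    g=cv2.cvtColor(im,cv2.COLOR_BGR2GRAY)[v-r:v+r+1,u-r:u+r+1].astype(float);w=np.clip(g-np.percentile(g,75)-5,0,None);yy,xx=np.mgrid[v-r:v+r+1,u-r:u+r+1];return (w*xx).sum()/w.sum(),(w*yy).sum()/w.sum()
a=[spot(im,*p) for p in[(235,175),(290,146),(330,218)]];A=[onz(c,*p,.012) for p in a];print(np.round(a,1));print(np.round(A,4),'mid',(A[0]+A[2])/2,np.linalg.norm(A[0]-A[1]),np.linalg.norm(A[1]-A[2]))
c=pickle.load(open('pics/w3.pkl','rb'));im=cv2.imread('pics/w3.png')
a=[spot(im,175+round(x/6),165+round(y/6),5) for x,y in[(57,179),(293,42),(496,373),(266,497)]];A=[onz(c,*p,.012) for p in a];print(np.round(A,4),'mid',(A[0]+A[2])/2,(A[1]+A[3])/2,np.linalg.norm(A[0]-A[1]),np.linalg.norm(A[1]-A[2]))
```

```text
[[235.5 174.8]
 [288.2 144.5]
 [328.8 217.3]]
[[0.4685 0.3139 0.012 ]
 [0.477  0.2665 0.012 ]
 [0.41   0.2546 0.012 ]] mid [0.43925979 0.28422429 0.012     ] 0.04809290752083553 0.06804065321406533
[[0.4685 0.3145 0.012 ]
 [0.4769 0.2671 0.012 ]
 [0.4099 0.2553 0.012 ]
 [0.4015 0.3026 0.012 ]] mid [0.43920968 0.28490063 0.012     ] [0.43919116 0.28487539 0.012     ] 0.048044240644659245 0.06801281821490628
```

View pics/w10c.png

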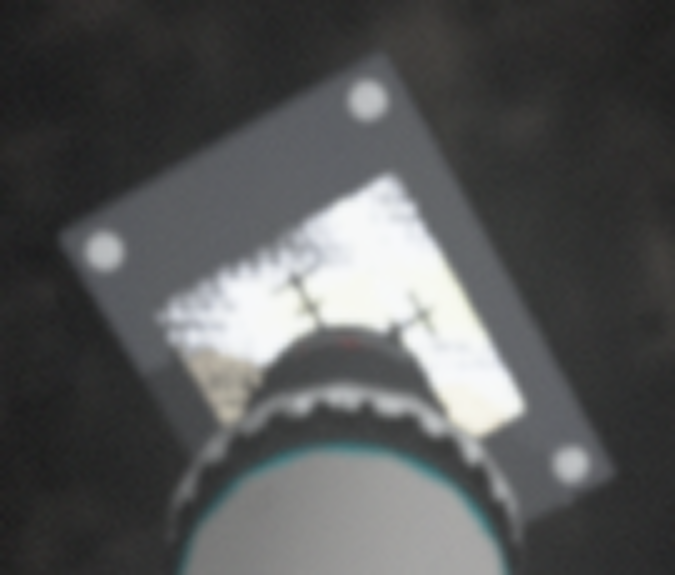

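The cross is at (0.4392, 0.2847) from two rivet diagonals, and rivet spacings of 48 × 68 mm fit the plate. The TCP is within about 0.5 mm of it. I'll descend to just above contact (contact is expected at TCP z ≈ 0.1075).

Call:
{"api": "move_arm", "payload": {
  "deltas": [
    [0,0,0.01,0,0],
    [0,0,0.025,0,0],
    [0,0,0.04,0,0],
    [0,0,0.055,0,0],
    [0,0,0.065,0,0],
    [0,0,0.07,0,0],
    [0,0,0.07,0,0],
    [0,0,0.07,0,0]
  ]
}}

```text
t: 8.03
tcp_pos: [0.4385, 0.2841, 0.1111]
tool_rot: [0.985, -0.17, -0.0, 0.0]
force: [0.8, 0.4, -1.6]
finger_gap: 0.379
```

Run:
```python
from h import *
rel([.4392,.2847,.1015])
```

```text
t 8.033 tcp [0.4385 0.2841 0.1111] yaw -19.55 F [ 0.85  0.43 -1.57] M [-0.014 -0.031 -0.001] gap 0.379 z [-3.e-04 -1.e-04 -1.e+00]
units [ 0.0011 -0.002   0.0241] norm 0.0097
```

Call:
{"api": "move_arm", "payload": {
  "deltas": [
    [0.001,-0.001,0,0,0],
    [0.001,-0.001,0.005,0,0],
    [0.001,-0.001,0.01,0,0],
    [0.001,-0.001,0.014,0,0],
    [0.001,-0.001,0.018,0,0],
    [0.001,-0.001,0.021,0,0],
    [0.001,-0.001,0.023,0,0],
    [0.001,-0.001,0.023,0,0]
  ]
}}

```text
t: 8.7
tcp_pos: [0.4394, 0.2845, 0.1022]
tool_rot: [0.985, -0.17, 0.0, -0.0]
force: [0.3, -0.0, 0.6]
finger_gap: 0.381
```

Run:
```python
from h import *
rel([.4392,.2847,.1015]);p,d=manip.snapshot('scene');st()
b=p[:,:,::-1];cv2.imwrite('pics/s4.png',cv2.resize(b[280:360,195:265],None,fx=7,fy=7,interpolation=cv2.INTER_CUBIC))
```

```text
t 8.7 tcp [0.4394 0.2845 0.1022] yaw -19.56 F [ 0.34 -0.02  0.62] M [ 0.064 -0.107 -0.008] gap 0.381 z [ 7.e-04  3.e-04 -1.e+00]
units [-0.0006 -0.0004  0.0018] norm 0.0008
t 8.75 tcp [0.4394 0.2845 0.1023] yaw -19.55 F [ 0.52 -1.83  1.41] M [ 0.13  -0.096 -0.063] gap 0.377 z [ 7.e-04  3.e-04 -1.e+00]
```

View pics/s4.png

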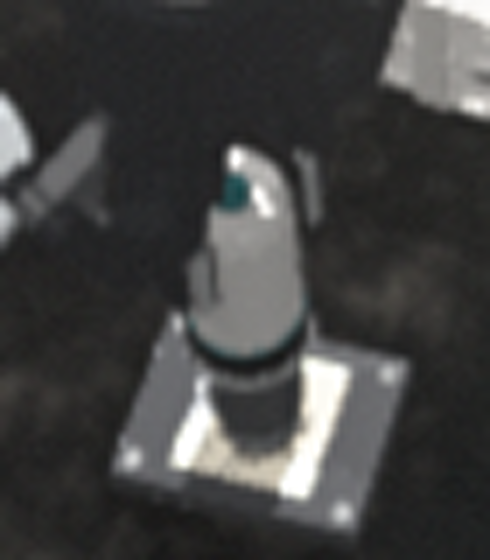

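Position gives 5.3 mm pushed in and the force change (about +3 N) gives about 6 mm, so it's near half-way. I'll hold there for more than a second.

Call:
{"api": "move_arm", "payload": {
  "deltas": [
    [0,0,0.001,0,0],
    [0,0,0.001,0,0],
    [0,0,0.001,0,0],
    [0,0,0.001,0,0],
    [0,0,0.001,0,0],
    [0,0,0.001,0,0],
    [0,0,0.001,0,0],
    [0,0,0.001,0,0]
  ]
}}

```text
t: 9.42
tcp_pos: [0.4392, 0.2845, 0.1018]
tool_rot: [0.985, -0.17, 0.0, -0.0]
force: [0.6, 1.7, 0.9]
finger_gap: 0.38
```

Run:
```python
from h import *
st()
for i in range(3):
    c,im=wr(f'hold{i}');st()
cv2.imwrite('pics/hc.png',cv2.resize(im[150:330,190:370],None,fx=3.3,fy=3.3,interpolation=cv2.INTER_CUBIC))
```

```text
t 9.417 tcp [0.4392 0.2845 0.1018] yaw -19.55 F [0.62 1.67 0.87] M [ 0.238 -0.191 -0.007] gap 0.38 z [ 4.e-04  3.e-04 -1.e+00]
t 9.467 tcp [0.4393 0.2845 0.1018] yaw -19.56 F [0.24 0.07 0.73] M [ 0.279 -0.125  0.038] gap 0.379 z [ 4.e-04  3.e-04 -1.e+00]
t 9.517 tcp [0.4393 0.2845 0.1018] yaw -19.55 F [1.34 0.53 0.89] M [ 0.266 -0.177  0.004] gap 0.379 z [ 4.e-04  3.e-04 -1.e+00]
t 9.567 tcp [0.4393 0.2845 0.1018] yaw -19.55 F [1.59 1.19 1.35] M [ 0.297 -0.162  0.007] gap 0.38 z [ 5.e-04  3.e-04 -1.e+00]
```

View pics/hc.png

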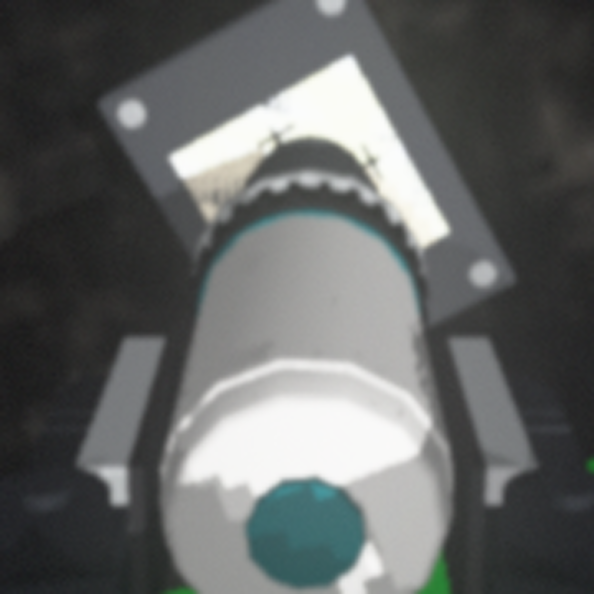

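Call:
{"api": "move_arm", "payload": {
  "deltas": [
    [0,0,0,0,0],
    [0,0,0,0,0],
    [0,0,0,0,0],
    [0,0,0,0,0],
    [0,0,0,0,0],
    [0,0,0,0,0],
    [0,0,0,0,0],
    [0,0,0,0,0]
  ]
}}

```text
t: 10.23
tcp_pos: [0.4392, 0.2844, 0.1018]
tool_rot: [0.985, -0.17, 0.0, -0.0]
force: [0.7, 2.2, 1.2]
finger_gap: 0.375
```

It was held for about 1.5 s at about 5.7 mm depth with steady force. Now I'll lift and check for slip.

Call:
{"api": "move_arm", "payload": {
  "deltas": [
    [0,0,-0.01,0,0],
    [0,0,-0.03,0,0],
    [0,0,-0.07,0,0],
    [0,0,-0.12,0,0],
    [0,0,-0.18,0,0],
    [0,0,-0.24,0,0],
    [0,0,-0.29,0,0],
    [0,0,-0.31,0,0]
  ]
}}

```text
t: 10.9
tcp_pos: [0.4393, 0.2843, 0.2285]
tool_rot: [0.986, -0.17, 0.001, -0.0]
force: [0.8, 0.1, -1.6]
finger_gap: 0.379
```

Call:
{"api": "move_arm", "payload": {
  "deltas": [
    [0,0,0,0,0],
    [0,0,0,0,0],
    [0,0,0,0,0],
    [0,0,0,0,0],
    [0,0,0,0,0],
    [0,0,0,0,0],
    [0,0,0,0,0],
    [0,0,0,0,0]
  ]
}}

```text
t: 11.57
tcp_pos: [0.4389, 0.2843, 0.2254]
tool_rot: [0.985, -0.17, -0.0, 0.0]
force: [0.1, 0.3, -2.3]
finger_gap: 0.381
```

Run:
```python
from h import *
import pickle
for n in('w9','w10','hold0'):
    print(n);teal(pickle.load(open(f'pics/{n}.pkl','rb')),cv2.imread(f'pics/{n}.png'),(0,250,560,420),.2)
st();c,im=wr('w11');teal(c,im,(0,250,560,420),.2);p,d=manip.snapshot('scene');st()
b=p[:,:,::-1];cv2.imwrite('pics/s5.png',b);cv2.imwrite('pics/s5c.png',cv2.resize(b[240:360,170:290],None,fx=5,fy=5,interpolation=cv2.INTER_CUBIC))
```

```text
w9
teal ((282.5, 311.0), 16.77060890197754) [0.5684 0.2658 0.2   ]
w10
teal ((282.3615417480469, 311.4138488769531), 16.713991165161133) [0.4491 0.2812 0.2   ]
hold0
teal ((282.123046875, 311.43768310546875), 16.485567092895508) [0.4706 0.2741 0.2   ]
t 11.567 tcp [0.4389 0.2843 0.2254] yaw -19.55 F [ 0.06  0.27 -2.32] M [ 0.017 -0.033  0.039] gap 0.381 z [-7.e-04 -3.e-04 -1.e+00]
teal ((282.2763977050781, 311.42236328125), 16.632408142089844) [0.399  0.2993 0.2   ]
t 11.667 tcp [0.439  0.2843 0.2256] yaw -19.55 F [ 0.61  0.4  -2.02] M [-0.053 -0.027 -0.043] gap 0.38 z [-2.e-04 -1.e-04 -1.e+00]
```

View pics/w11.png

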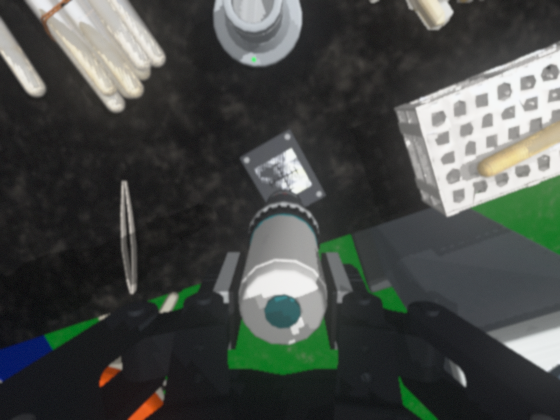

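View pics/s5c.png

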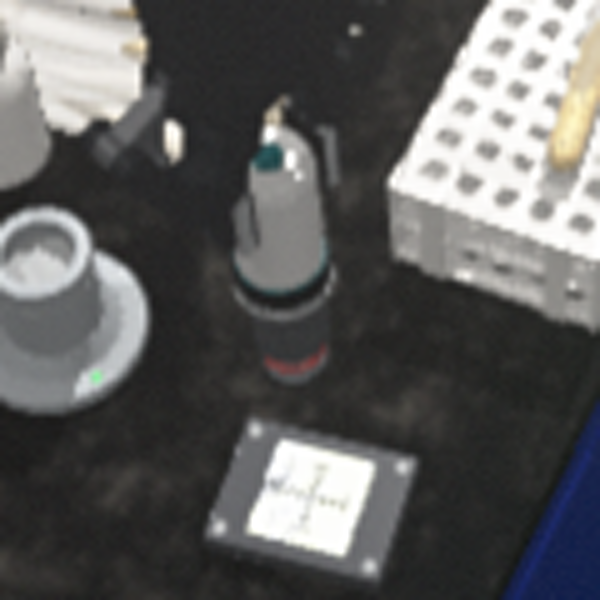

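The button is at the same pixel as before the press, the nose is back out with its red line visible, and the nose is now at z ≈ 0.13. Next I'll carry it over the rack.

Call:
{"api": "move_arm", "payload": {
  "deltas": [
    [0.009,0.023,0,0,0],
    [0.028,0.07,0,0,0],
    [0.053,0.132,0,0,0],
    [0.079,0.195,0,0,0],
    [0.104,0.258,0,0,0],
    [0.129,0.32,0,0,0],
    [0.154,0.383,0,0,0],
    [0.18,0.445,0,0,0]
  ]
}}

```text
t: 12.33
tcp_pos: [0.4469, 0.0907, 0.2259]
tool_rot: [0.985, -0.17, 0.0, 0.0]
force: [0.0, 0.1, -2.1]
finger_gap: 0.38
```

Call:
{"api": "move_arm", "payload": {
  "deltas": [
    [0.025,0.063,0,0,0],
    [0.05,0.125,0,0,0],
    [0.076,0.188,0,0,0],
    [0.101,0.251,0,0,0],
    [0.126,0.313,0,0,0],
    [0.151,0.376,0,0,0],
    [0.177,0.439,0,0,0],
    [0.202,0.501,0,0,0]
  ]
}}

```text
t: 13.0
tcp_pos: [0.4559, -0.1253, 0.2259]
tool_rot: [0.985, -0.17, 0.0, 0.0]
force: [0.2, -0.3, -1.9]
finger_gap: 0.378
```

Run:
```python
from h import *
rel([.464,-.319,.225])
```

```text
t 13.0 tcp [ 0.4559 -0.1253  0.2259] yaw -19.57 F [ 0.17 -0.3  -1.87] M [ 0.045 -0.022 -0.013] gap 0.378 z [ 2.e-04 -4.e-04 -1.e+00]
units [0.1814 0.4495 0.0025] norm 0.1939
```

Call:
{"api": "move_arm", "payload": {
  "deltas": [
    [0.024,0.06,0,0,0],
    [0.048,0.12,0,0,0],
    [0.072,0.18,0,0,0],
    [0.098,0.24,0,0,0],
    [0.122,0.3,0,0,0],
    [0.145,0.36,0,0,0],
    [0.162,0.405,0,0,0],
    [0.175,0.435,0,0,0]
  ]
}}

```text
t: 13.67
tcp_pos: [0.4635, -0.3135, 0.2258]
tool_rot: [0.985, -0.171, 0.0, 0.001]
force: [1.1, 0.5, -2.2]
finger_gap: 0.38
```

Call:
{"api": "move_arm", "payload": {
  "deltas": [
    [0,0.003,0,0,0],
    [0,0.003,0,0,0],
    [0,0.003,0,0,0],
    [0,0.003,0,0,0],
    [0,0.003,0,0,0],
    [0,0.003,0,0,0],
    [0,0.003,0,0,0],
    [0,0.003,0,0,0]
  ]
}}

```text
t: 14.33
tcp_pos: [0.4639, -0.3114, 0.2258]
tool_rot: [0.986, -0.169, 0.0, 0.0]
force: [-0.4, 0.1, -1.8]
finger_gap: 0.374
```

Run:
```python
from h import *
rel([.464,-.319,.225]);c,im=wr('w12');st();p,d=manip.snapshot('top');cv2.imwrite('pics/t2.png',p[:,:,::-1])
```

```text
t 14.333 tcp [ 0.4639 -0.3114  0.2258] yaw -19.51 F [-0.4   0.1  -1.82] M [ 0.051 -0.002  0.083] gap 0.374 z [ 1.e-04 -0.e+00 -1.e+00]
units [0.0065 0.0177 0.002 ] norm 0.0076
t 14.383 tcp [ 0.4639 -0.3116  0.2258] yaw -19.52 F [-0.93  0.73 -1.74] M [-0.023  0.053  0.042] gap 0.377 z [ 1.e-04 -1.e-04 -1.e+00]
```

View pics/w12.png

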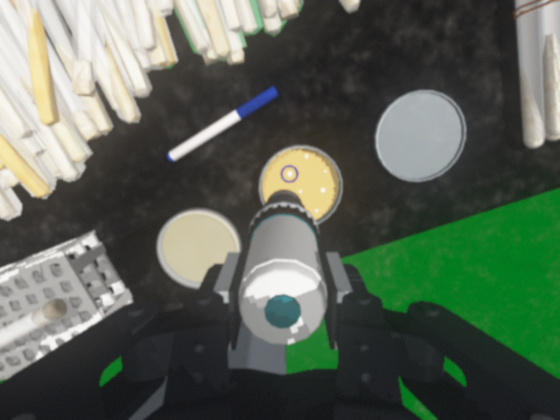

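The ringed colony is visible at (290,174) just above the nose, with the closed dish at (198,249) and the lid at (421,135) undisturbed.

```bash
cat >> h.py <<'E'
def ring(c,im,box,thr=70):
    u0,v0,u1,v1=box;f=im[v0:v1,u0:u1].astype(int);d=f[...,2]-f[...,0]
    q=(d<thr).astype(np.uint8)*255
    for cc in sorted(cv2.findContours(q,0,2)[0],key=cv2.contourArea)[-2:]:
        if len(cc)>4:
            e=cv2.fitEllipse(cc);u=(e[0][0]+u0,e[0][1]+v0);print('ring',np.round(u,2),np.round(e[1],1),onz(c,*u,.006).round(4))
E
python3 - <<'E'
from h import *
import pickle
im=cv2.imread('pics/w12.png');c=pickle.load(open('pics/w12.pkl','rb'))
ring(c,im,(276,160,304,186))
cv2.imwrite('pics/w12c.png',cv2.resize(im[140:230,250:350],None,fx=6,fy=6,interpolation=cv2.INTER_CUBIC))
im=cv2.imread('pics/w2.png');c=pickle.load(open('pics/w2.pkl','rb'));ring(c,im,(264,146,292,174))
E
```

```text
ring [289.1  173.42] [18.3 18.7] [ 0.4644 -0.3184  0.006 ]
ring [278.16 160.07] [19.  19.7] [ 0.4642 -0.3187  0.006 ]
```

View pics/w12c.png

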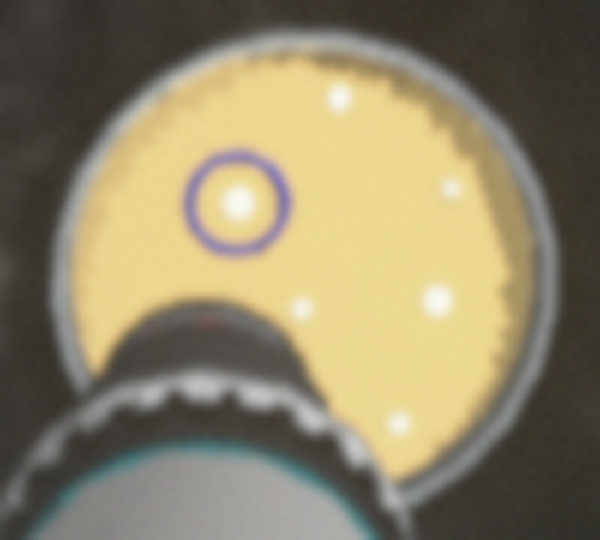

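The colony is at (0.4643, -0.3185), with two views agreeing within 0.3 mm. I'll centre over it and lower to about 4 cm above the agar, then settle and recheck.

Call:
{"api": "move_arm", "payload": {
  "deltas": [
    [0.006,0.014,0,0,0],
    [0.0065,0.016,0.02,0,0],
    [0.0065,0.016,0.06,0,0],
    [0.0065,0.016,0.11,0,0],
    [0.0065,0.016,0.16,0,0],
    [0.0065,0.016,0.195,0,0],
    [0.0065,0.016,0.21,0,0],
    [0.0065,0.016,0.215,0,0]
  ]
}}

```text
t: 15.1
tcp_pos: [0.4634, -0.3184, 0.138]
tool_rot: [0.985, -0.17, -0.001, -0.001]
force: [-0.1, -0.6, -1.6]
finger_gap: 0.38
```

Call:
{"api": "move_arm", "payload": {
  "deltas": [
    [0,0,0,0,0],
    [0,0,0,0,0],
    [0,0,0,0,0],
    [0,0,0,0,0],
    [0,0,0,0,0],
    [0,0,0,0,0],
    [0,0,0,0,0],
    [0,0,0,0,0]
  ]
}}

```text
t: 15.77
tcp_pos: [0.4641, -0.3188, 0.1399]
tool_rot: [0.985, -0.17, 0.0, 0.0]
force: [-0.2, -0.9, -2.3]
finger_gap: 0.378
```

Run:
```python
from h import *
rel([.4644,-.3185,.1115]);c,im=wr('w13');teal(c,im,(0,250,560,420),.2);st()
```

```text
t 15.767 tcp [ 0.4641 -0.3188  0.1399] yaw -19.55 F [-0.23 -0.91 -2.31] M [ 0.03   0.031 -0.009] gap 0.378 z [ 2.e-04 -3.e-04 -1.e+00]
units [ 0.0003 -0.001   0.071 ] norm 0.0284
teal ((282.109375, 311.0), 16.38643455505371) [ 0.4737 -0.3214  0.2   ]
t 15.817 tcp [ 0.4641 -0.3188  0.1398] yaw -19.55 F [ 0.25 -1.11 -1.41] M [-0.023 -0.077  0.023] gap 0.374 z [ 1.e-04 -1.e-04 -1.e+00]
```

View pics/w13.png

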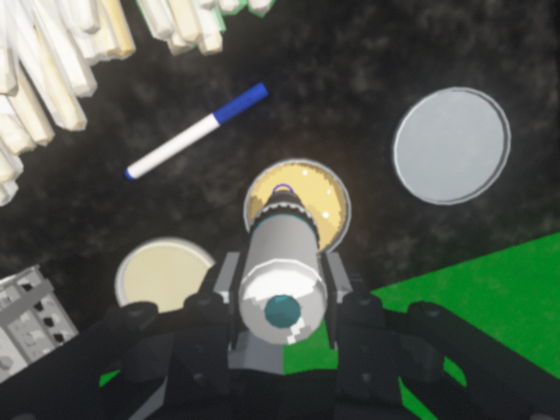

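The nose sits over the ring (its arc just shows at (284,188)), and the position is within 0.4 mm. I'll make the final slow descent.

Call:
{"api": "move_arm", "payload": {
  "deltas": [
    [0,-0.001,0.008,0,0],
    [0,-0.001,0.02,0,0],
    [0,-0.001,0.033,0,0],
    [0,-0.001,0.046,0,0],
    [0,-0.001,0.057,0,0],
    [0,-0.001,0.065,0,0],
    [0,-0.001,0.069,0,0],
    [0,-0.001,0.07,0,0]
  ]
}}

```text
t: 16.48
tcp_pos: [0.464, -0.3183, 0.1111]
tool_rot: [0.985, -0.17, -0.0, -0.0]
force: [-0.5, 0.3, -2.0]
finger_gap: 0.378
```

Call:
{"api": "move_arm", "payload": {
  "deltas": [
    [0,0,0,0,0],
    [0,0,0,0,0],
    [0,0,0,0,0],
    [0,0,0,0,0],
    [0,0,0,0,0],
    [0,0,0,0,0],
    [0,0,0,0,0],
    [0,0,0,0,0]
  ]
}}

```text
t: 17.15
tcp_pos: [0.4642, -0.3184, 0.1118]
tool_rot: [0.985, -0.17, 0.0, 0.0]
force: [0.4, 0.1, -2.3]
finger_gap: 0.38
```

Run:
```python
from h import *
rel([.4644,-.3185,.1115]);c,im=wr('w14');teal(c,im,(0,250,560,420),.2);
p,d=manip.snapshot('scene');st();b=p[:,:,::-1];cv2.imwrite('pics/s6.png',b);cv2.imwrite('pics/s6c.png',cv2.resize(b[90:300,240:380],None,fx=2.8,fy=2.8,interpolation=cv2.INTER_CUBIC))
cv2.imwrite('pics/w14c.png',cv2.resize(im[130:330,180:380],None,fx=3,fy=3,interpolation=cv2.INTER_CUBIC))
```

```text
t 17.15 tcp [ 0.4642 -0.3184  0.1118] yaw -19.55 F [ 0.38  0.14 -2.28] M [-0.018  0.023 -0.004] gap 0.38 z [ 1.e-04 -0.e+00 -1.e+00]
units [0.0005 0.     0.0006] norm 0.0003
teal ((281.98504638671875, 311.44683837890625), 16.620960235595703) [ 0.4898 -0.3267  0.2   ]
t 17.25 tcp [ 0.4642 -0.3184  0.1117] yaw -19.55 F [ 0.41  1.02 -2.65] M [0.007 0.033 0.022] gap 0.376 z [ 0. -0. -1.]
```

View pics/w14c.png

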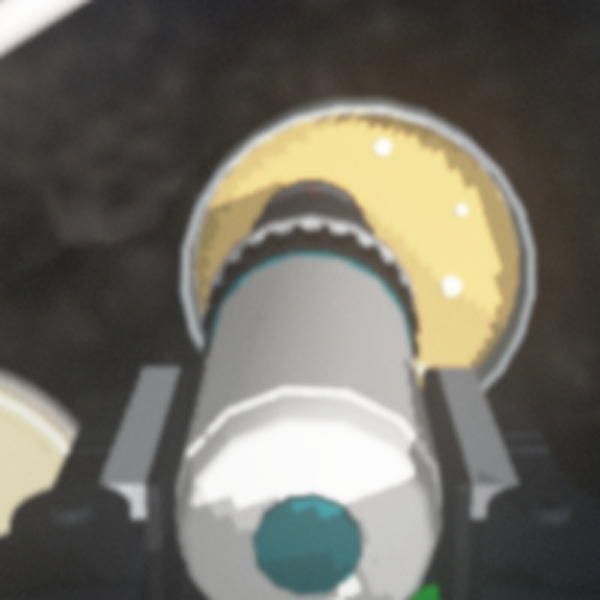

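View pics/s6c.png

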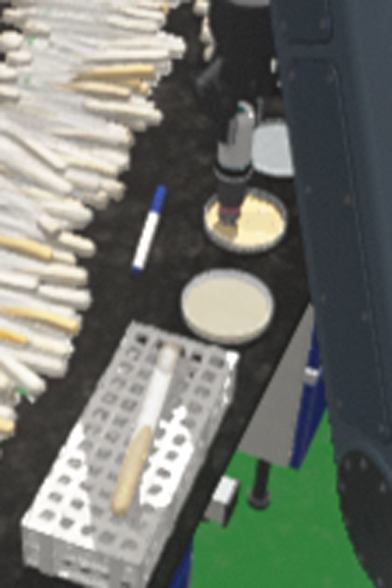

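The scope is upright, with its nose inside the dish rim over the colony and not touching. The rack, tube and dishes look unchanged, so I'll hand in.

Run:
```python
from h import *
s=st();print(np.abs(s['qd']).max());print(manip.sign_off())
```

```text
t 17.25 tcp [ 0.4642 -0.3184  0.1117] yaw -19.55 F [ 0.41  1.02 -2.65] M [0.007 0.033 0.022] gap 0.376 z [ 0. -0. -1.]
0.0021424271306750976
the job is handed in; nothing more can be done
None
```

I took the microscope out of its cradle, calibrated it on the cross, and carried it over the rack to the open plate. It was handed in at 17.3 s, still held over the ringed colony.

- **Calibration press:** The nose was centred within about 0.5 mm of the cross and held for about 1.5 s. Position gave 5.3–5.7 mm of travel (half-way is 6 mm), and the force rise of about 3 N agrees. The image was too coarse to read the red line itself at that depth. Some side moment built up while pressing, but it was gone after lifting.
- **Grip:** The button stayed at the same place in the wrist view, to within half a pixel, from the lift to the end, so the microscope did not slip.
- **Final pose:** The nose is within about 0.5 mm of the measured colony position, (0.464, -0.3185). Its height above the agar works out at about 10 mm, from the arm's position and the known grasp rather than seen directly. The arm was upright and still, with no contact force.
- **Things to leave alone:** In the last pictures the dishes, lid, rack and tube looked where they had been. I judged this by eye and did not re-measure them.

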